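Clamp down the lid of the nestling transport box

ROBOT

A 6-joint arm with a two-finger parallel gripper is mounted at the origin on a cart in front of the work surface, level with it; the furniture and walls round the work are solid. World frame = base frame: x ahead of the robot, y to its left, z up, the work surface at z = 0. Lengths are in m, angles in rad, forces in N, time in s.
With the tool pointing down it reaches from about 0.325 to 0.85 m from the base axis. Payload 15.5 kg.
Tool frame: the origin (TCP) lies at the centre of the arm's flange, where the gripper is bolted on; the fingertips stand 191 mm ahead of it and the grasp point (between the pads) lies bot.grasp_offset ahead of it (bot.grasp_offset is the distance from the TCP to the grasp point, in m); z points along the fingers, y is the line along which they close (so a half turn about z gives the same grasp; the last joint's range is limited). The gripper opens to 91 mm and grips with 3 to 60 N. Pads are 32 mm wide; open, the fingers measure 118 mm over their backs; the gripper's body (76 mm by 178 mm) begins 60 mm behind the grasp point.
Start: joints at [-1.351, 0.494, 1.345, -0, 1.302, -0.096], TCP at [0.194, -0.594, 0.405] pointing down, gripper open.
Joint ranges: [-2.91, 2.91], [-0.82, 2.16], [0.22, 2.67], [-1.22, 4.37], [0.12, 2.79], [-3.08, 3.08]. Speed limits (rad/s): [1.89, 1.89, 2.57, 3.01, 3.01, 3.01].

INTERFACE

Orientations are given as a unit quaternion [w, x, y, z].
In Python, from rig import bot gives the robot as it stands. Calls block until the motion is done:
- bot.move_to(position, orientation): joint-space move of the TCP to a pose.
- bot.move_straight(position, rotation=None, rate=0.15, force_limit=None): straight line of the TCP; rotation=None keeps the orientation; rate is the mean speed in m/s. With force_limit (N) it stops when the force on the tool has changed by that much, and returns True; else False.
- bot.move_j(angles): joint-space move.
- bot.gripper_to(opening): finger opening in m; the grip force is fixed at half the most; returns when the fingers have stopped.
- bot.pause(seconds).
- bot.solve_ik(position, orientation): joint angles nearest the present ones, or None.
- bot.capture(name): name is "side" or "top"; returns (picture, depth): 480x640x3 uint8, red, green, blue; 480x640 float32, m along the optical axis (not along the pixel's ray), 0 where there is no reading.
- bot.get_calibration(name): a dict with "mtx" (3x3 intrinsics, pixels), "origin" and "attitude" of the camera in the world. Camera axes: x right, y down, z forward; pixel columns grow to the right and rows downward; lengths in m; the calibration is good to about 2 mm. A picture is of the moment at which its call begins. get_calibration takes no time and is no camera call.
A pose or a line that the arm cannot do raises bot.Unreachable and nothing moves.
- bot.job_done(): hands the job in; it is judged then, once.
Readings, each from a call of its own:
- bot.read_time_s(): time.
- bot.read_joints(): joint angles.
- bot.read_dq(): joint speeds.
- bot.read_tau(): joint torques, N m.
- bot.read_eef_pos(): TCP position.
- bot.read_tcp_rot(): TCP orientation.
- bot.read_contact_force(): force on the tool from outside, world axes, zero at the start.
- bot.read_ft_torque(): the same for the moment, N m.
- bot.read_grip_width(): finger opening in m.
- bot.read_grasp_force(): force on a finger pad.
Only numpy, scipy, OpenCV 4.12 (cv2) and the standard library are available. Lean on these libraries where they do the work, as an engineer would, in place of code of your own. Each camera call takes 0.05 s, during which the arm holds its last target. There are 200 camera calls.

TASK

Fasten the lid of the transport box with its swing clamp: push the steel strap round with the outside of a finger until it lies square across the lid against its stop, and only then push the black-gripped cam lever fully down so that the clamp's foot presses on the lid. Nothing is to be picked up: the lid stays seated on the box, and the loose things standing round it are left where they are.

Things in the scene. Friction and masses are not known exactly. Their poses are not given: they have to be found in the camera images.
- case: grey plastic transport box fixed to the bench, 140 (its x) x 160 (its y) x 60 mm high. Origin: centre of its underside on the bench; z up, +x away from the robot, +y to the robot's left, but for a yaw of -0.3 to +0.2 rad. On its left (+y) side stands an aluminium clamp post (50x28 mm, 76 mm high); the strap's upright pivot stands on it at (0, +0.095) in the box's frame, a stop pin beside it
- lid: white plastic lid with dark air slots, 144 x 164 x 10 mm, lying loose on the box with a plug inside the rim. Origin: centre of the underside of its plate, 60 mm above the bench when seated; its top is then 70 mm above the bench. Its axes are those of the box.
- strap (a joint): swing of the steel strap about its upright pivot, rad. 0: at its stop, straight across the lid, pointing along the box's -y. Grows as it swings off the lid toward the robot: at 1.57 it points along the box's -x; at a its direction in the box's frame is (-sin a, -cos a). Starts at 1.0 to 1.55. It has friction (about 2 N at 80 mm from the pivot) and stays where it is left
- lever (a joint): turn of the cam lever in the strap's upright plane about a level hinge at the strap's outer end, rad. 0: 65 degrees above level, leaning outward, away from the pivot. Grows as it is pushed outward and down; at 1.134, its stop, it lies level, pointing outward in line with the strap. Starts at 0 to 0.2. It has friction (about 2.5 N at the grip) and stays where it is left
- lever_tip (a point): outer end of the lever on its centre line, 72 mm from its hinge, which lies 140 mm from the strap's pivot and 89 mm above the bench. The lever's black grip, 22 mm wide and 11 mm thick, covers the last 42 mm. Pushing the lever down drives the foot down
- strap_end (a point): on top of the strap over the foot, 115 mm from the pivot. The strap is a level steel bar 18 mm wide, its underside 78 mm and its top 92 mm above the bench; it ends 149 mm from the pivot in a fork 30 mm wide (from 115 mm on) that carries the lever. Between strap and lid are 8 mm of free space, apart from the foot
- foot: black rubber foot, a disc 22 mm across under the strap, 115 mm from the pivot; origin at the centre of its underside, 73.5 mm above the bench with the lever up (clear of the lid), about 4 mm lower with the lever down, where it presses on the lid
- nestling_decoy: practice nestling, a small brown feathered bird figure, 73x119x74 mm, loose, stands right of the box; origin under its middle
- grit_jar: clear jar with pale contents and a light grey cap, 60 mm across, 74 mm high, loose, left of the box or just behind it; origin at the centre of its underside
- drops: brown bottle with a dark cap, 33 mm across, 70 mm high, loose, behind the box or left of it; origin at the centre of its underside
- drops_b: brown bottle with a white cap, 30 mm across, 62 mm high, loose, behind the box; origin at the centre of its underside
- feed_lid_a: dark green shallow jar lid, 97 mm across, 17 mm high, loose, in front of the box; origin at the centre of its underside
- tape_roll: roll of tan tape lying flat, 96 mm across, 25 mm high, loose, left of the box; origin at the centre of its underside
- tweezers_b: thin steel tweezers lying flat, 17x126x10 mm, loose, right of the box; origin under their middle
There are look-alikes about, which are no part of the job. Of the things shaped like the lid, the white one is meant.

How it is judged:
On the way, in this order (a step that is already met when the one before it is completed fails the run):
1. the strap lies across the lid at its stop while the lever is still up (value of joint strap below 0.1 rad and value of joint lever below 0.5 rad), for 0.2 s.
2. the lever is pushed down (value of joint lever above 1.03 rad and value of joint strap below 0.1 rad), for 0.2 s.
At the end, for the whole second after the job is handed in: The strap is within 0.1 rad of its stop across the lid, the lever within 0.1 rad of its lower stop (over 1.03), the foot presses on the lid with more than 1 N, and the lid lies level and seated on the box (within 4 mm) (all of step 2 and contact force between foot and lid above 1 N and z of lid in the frame of case between 0.056 and 0.064 m and angle between lid's own z axis and vertical below 0.05 rad); the robot touches nothing.
It fails at once if the lever is pushed down before the strap lies across the lid (value of joint lever above 0.6 rad and value of joint strap above 0.25 rad).
It fails at once if the lid is lifted or tipped off its seat (z of lid in the frame of case above 0.067 m or angle between lid's own z axis and vertical above 0.1 rad).
It fails at once if a loose thing round the box is moved by more than 20 mm (distance of any of nestling_decoy, grit_jar, drops, drops_b, feed_lid_a, tape_roll, tweezers_b from where it was at the start of the episode above 0.02 m).
It also fails if it takes over 40 s, if anything falls off the work surface, if the arm or the gripper's body presses on something with over 40 N, if the wrist force passes 120 N, or if a joint passes its speed limit or range.

## Working session

There is one attempt and no reset: what is moved stays moved. The work goes in short steps, each a Python script; the robot and the scene stay as the last script left them, time stands still between calls to the robot, and variables do not carry over. Pictures are saved under pics/ and viewed, at most 10 in all, crops included, and the job is handed in when it is done.

```bash
ls; mkdir -p pics; cat > h.py <<'E'
import numpy as np, cv2
from rig import bot
from scipy.spatial.transform import Rotation as R
def att(c):
    a=np.array(c["attitude"],float)
    return a if a.shape==(3,3) else R.from_quat(a[[1,2,3,0]]).as_matrix()
def cloud(name):
    im,d=bot.capture(name);c=bot.get_calibration(name);K=np.array(c["mtx"])
    v,u=np.mgrid[:480,:640]
    P=np.stack([(u-K[0,2])/K[0,0]*d,(v-K[1,2])/K[1,1]*d,d],-1)@att(c).T+np.array(c["origin"])
    P[d==0]=np.nan
    return im,P
E
python3 - <<'E'
from h import *
for n in("side","top"):
    im,P=cloud(n);np.savez(f"{n}.npz",im=im,P=P);cv2.imwrite(f"pics/{n}0.png",im[:,:,::-1]);print(bot.get_calibration(n))
print(bot.grasp_offset,bot.read_tcp_rot(),bot.read_grip_width(),bot.read_time_s())
E
```

```text
pics
{'mtx': array([[533.50758324,   0.        , 323.547773  ],
       [  0.        , 533.50758324, 230.7069963 ],
       [  0.        ,   0.        ,   1.        ]]), 'origin': array([0.36780262, 0.90866584, 0.95081939]), 'attitude': array([ 0.03825975, -0.09706334,  0.90584833, -0.41055293])}
{'mtx': array([[453.52633884,   0.        , 316.80146556],
       [  0.        , 453.52633884, 242.6555494 ],
       [  0.        ,   0.        ,   1.        ]]), 'origin': array([0.45037539, 0.02066459, 1.4567044 ]), 'attitude': array([-0.02536129,  0.70713146, -0.70634496,  0.01996748])}
0.172 [-5.42810363e-04  9.87641089e-01  1.56731568e-01 -2.87734937e-06] 0.09117146874625345 0.1
```

View pics/top0.png

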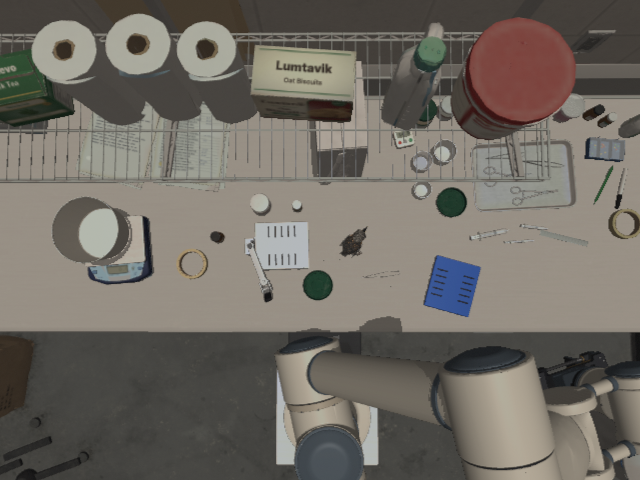

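View pics/side0.png

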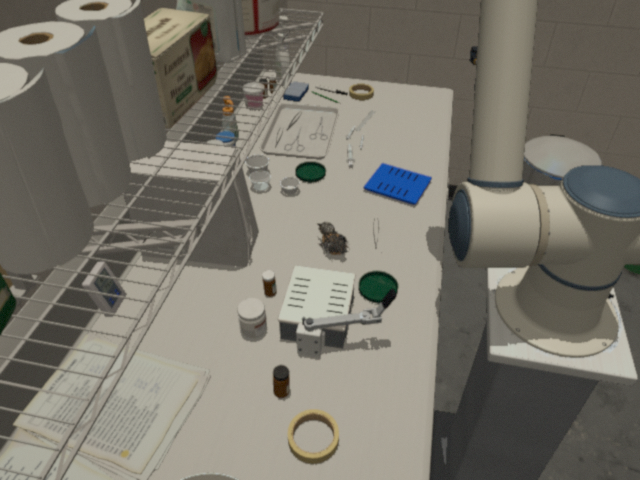

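```bash
python3 - <<'E'
from h import *
z=np.load("top.npz");im,P=z["im"],z["P"]
c=cv2.resize(im[185:315,160:360],None,fx=4,fy=4,interpolation=cv2.INTER_CUBIC);cv2.imwrite("pics/topc.png",c[:,:,::-1])
s=np.load("side.npz");c=cv2.resize(s["im"][230:410,210:430],None,fx=3.3,fy=3.3,interpolation=cv2.INTER_CUBIC);cv2.imwrite("pics/sidec.png",c[:,:,::-1])
sub=P[185:315,230:330];m=(sub[...,2]>.063)&(sub[...,2]<.0755)&(im[185:315,230:330].min(-1)>140)
m=cv2.morphologyEx(m.astype(np.uint8),cv2.MORPH_CLOSE,np.ones((3,3)))
n,l,st,_=cv2.connectedComponentsWithStats(m);k=1+st[1:,4].argmax();print(st[k])
q=sub[l==k][:,:2].astype(np.float32);q=q[~np.isnan(q).any(1)];print(cv2.minAreaRect(q))
print("lid z",np.nanmedian(sub[l==k][:,2]))
for (u,v) in [(250,243),(255,255),(262,272),(266,284),(267,293),(267,298),(297,204)]: print(u,v,P[v,u].round(3))
# shelf: points high
g=P[(P[...,2]>.15)&(P[...,1]>-.2)&(P[...,1]<.5)&(P[...,0]>.3)]
print(g[:,0].min(),np.percentile(g[:,2],[1,10,50]), g[g[:,0].argsort()[:5]].round(3))
E
```

```text
[  15   37   64   47 2407]
((0.5324367880821228, 0.15458065271377563), (0.14208878576755524, 0.19247640669345856), 0.8204745650291443)
lid z 0.07007265425854503
250 243 [0.536 0.231 0.101]
255 255 [0.501 0.218 0.089]
262 272 [0.449 0.195 0.094]
266 284 [0.411 0.193 0.007]
267 293 [0.389 0.176 0.132]
267 298 [0.375 0.173 0.153]
297 204 [0.66  0.093 0.061]
0.30008754836433826 [0.17195439 0.34159122 0.56550994] [[ 0.3   -0.16   0.812]
 [ 0.3   -0.184  0.84 ]
 [ 0.3   -0.173  0.829]
 [ 0.3   -0.197  0.845]
 [ 0.3   -0.159  0.813]]
```

View pics/topc.png

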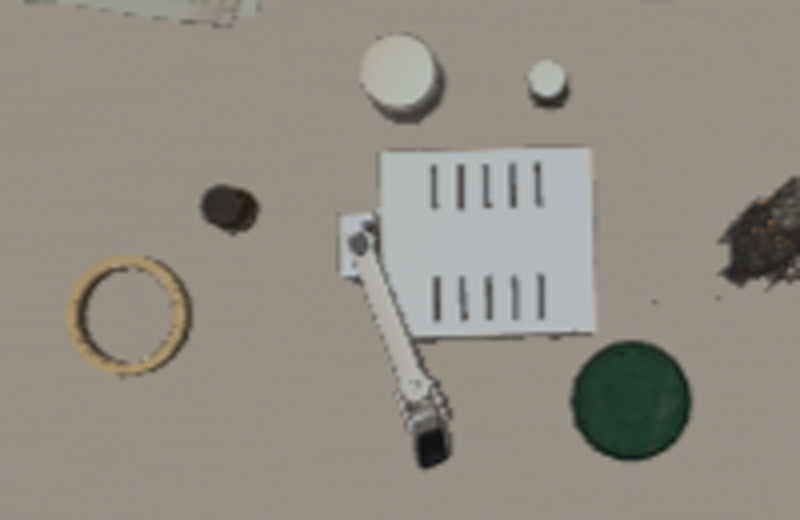

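View pics/sidec.png

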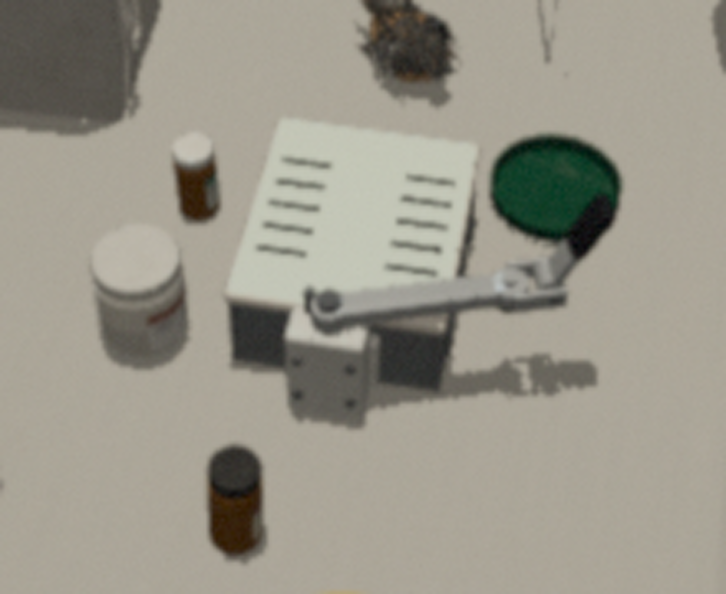

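The top crop shows the lid corners at about (382,152), (592,148) and (596,331). The strap pivot is at (358,243), the strap end screw at (415,383) and the lever tip at (432,462). The side crop shows the strap swung off the lid toward the robot with the lever up. Next I'll turn these into poses.

```bash
python3 - <<'E'
from h import *
z=np.load("top.npz");P=z["P"];c=bot.get_calibration("top");K=np.array(c["mtx"]);A=att(c);o=np.array(c["origin"])
def px(cu,cv_,h):
    u,v=160+(cu+.5)/4-.5,185+(cv_+.5)/4-.5
    r=A@np.array([(u-K[0,2])/K[0,0],(v-K[1,2])/K[1,1],1]);return o+r*(h-o[2])/r[2]
TL,TR,BR=px(382,152,.07),px(592,148,.07),px(596,331,.07)
print("corners",TL[:2],TR[:2],BR[:2],np.hypot(*(TL-TR)[:2]),np.hypot(*(TR-BR)[:2]))
e=(TL-TR)[:2];f=(TR-BR)[:2];print("yaw",np.arctan2(-e[0],e[1]),np.arctan2(f[1],f[0]))
C=(TL+BR)[:2]/2
pv=px(358,243,.10)[:2];se=px(415,383,.092)[:2];lt=px(432,460,.155)[:2]
print("centre",C,"pivot",pv,"end",se,np.hypot(*(se-pv)),"tip",lt,np.hypot(*(lt-pv)))
for q in(se,lt):
    d=q-pv;print("dir a (world)",np.arctan2(-d[0],-d[1]))
s=P[100:250,180:420].reshape(-1,3);s=s[(s[:,2]>.2)&(s[:,0]<.75)];print("shelf",len(s),s[s[:,0].argsort()[:200:40]].round(3))
E
```

```text
corners [0.60097656 0.22110784] [0.6041511  0.05960203] [0.46373938 0.05617523] 0.16153700927920042 0.14045353313658715
yaw 0.019653367396346804 0.02440048931533667
centre [0.53235797 0.13864154] pivot [0.5291253  0.23409907] end [0.42438269 0.19137853] 0.11311966215483212 tip [0.37081249 0.17086242] 0.17047527464435736
dir a (world) 1.1835306615048733
dir a (world) 1.1907717874664085
shelf 1831 [[ 0.656  0.24   0.449]
 [ 0.657 -0.028  0.457]
 [ 0.657  0.319  0.457]
 [ 0.657 -0.157  0.455]
 [ 0.657  0.079  0.455]]
```

```bash
cat >> h.py <<'E'
PSI=.022; PV=np.array([.5300,.2338]); TIP=.191
def dirs(a): w=a-PSI; return np.array([-np.sin(w),-np.cos(w)]),np.array([np.cos(w),-np.sin(w)])
def quat(a,sg):
    s,_=dirs(a);x=np.array([*(sg*s),0]);z=np.array([0,0,-1.]);q=R.from_matrix(np.stack([x,np.cross(z,x),z],1)).as_quat();return q[[3,0,1,2]]
def pose(a,r,off,ztip): s,t=dirs(a);return np.array([*(PV+r*s-off*t),ztip+TIP])
def lev(phi,r,lift=0,edge=.016):   # fingertip pose, phi = lever angle above level; strap at 0
    s=.140+r*np.cos(phi)-.0055*np.sin(phi)-edge; z=.089+r*np.sin(phi)+.0055*np.cos(phi)
    return pose(0,s,0,z+lift)
E
python3 - <<'E'
from h import *
for sg in(1,-1):
    print(sg)
    for p,a in[(pose(1.209,.08,.04,.2),1.209),(pose(1.209,.08,.04,.081),1.209),(pose(.6,.08,.0225,.081),.6),(pose(0,.08,.02,.081),0),(lev(1.13,.062,.03),0),(lev(0,.062),0)]:
        j=bot.solve_ik(p,quat(a,sg));print(p.round(3),None if j is None else np.round(j,2))
E
```

```text
1
[0.441 0.241 0.391] [ 0.38  0.34  1.66 -0.    1.14 -1.57]
[0.441 0.241 0.272] [ 0.38  0.51  1.79 -0.    0.84 -1.57]
[0.467 0.179 0.272] [ 0.25  0.51  1.8  -0.    0.84 -2.32]
[0.512 0.153 0.272] [ 0.18  0.54  1.71 -0.    0.89 -2.98]
[0.533 0.088 0.368] None
[0.534 0.048 0.286] None
-1
[0.441 0.241 0.391] [ 0.38  0.34  1.66 -0.    1.14  1.57]
[0.441 0.241 0.272] [ 0.38  0.51  1.79 -0.    0.84  1.57]
[0.467 0.179 0.272] [ 0.25  0.51  1.8  -0.    0.84  0.82]
[0.512 0.153 0.272] [ 0.18  0.54  1.71 -0.    0.89  0.16]
[0.533 0.088 0.368] [ 0.05  0.42  1.6  -0.    1.12  0.03]
[0.534 0.048 0.286] [-0.02  0.52  1.7  -0.    0.92 -0.04]
```

```bash
python3 - <<'E'
from h import *
sg=-1
bot.gripper_to(0.0)
p=bot.read_eef_pos();bot.move_to([.155,-.455,.42],bot.read_tcp_rot())
bot.move_to(pose(1.209,.08,.042,.215),quat(1.209,sg))
print(bot.move_straight(pose(1.209,.08,.042,.081),rate=.12,force_limit=15),bot.read_eef_pos(),bot.read_time_s())
for a in np.linspace(1.209,.15,7):
    h=bot.move_straight(pose(a,.08,.0225,.081),quat(a,sg),rate=.1,force_limit=25)
    print(round(a,2),h,np.round(bot.read_contact_force(),1),bot.read_time_s())
    if h:break
im,P=cloud("top");np.savez("top1.npz",im=im,P=P)
im2,_=cloud("side")
a=cv2.resize(im[185:315,200:360],None,fx=2.5,fy=2.5);b=cv2.resize(im2[230:390,230:430],(400,325))
cv2.imwrite("pics/m1.png",np.hstack([a,b])[:,:,::-1])
E
```

```text
False [0.44027917 0.24285872 0.2725195 ] 6.0333
1.21 False [ 0.2 -0.2 -0.9] 6.375
1.03 False [-0.2  0.2 -0.1] 6.7
0.86 False [-0.6 -0.2 -0.2] 7.025
0.68 False [-0.4 -0.4 -0.2] 7.35
0.5 False [ 0.6 -0.  -0.3] 7.675
0.33 False [-0.4  0.1  1. ] 8.0
0.15 False [-1.8 -0.1  0.6] 8.325
```

View pics/m1.png

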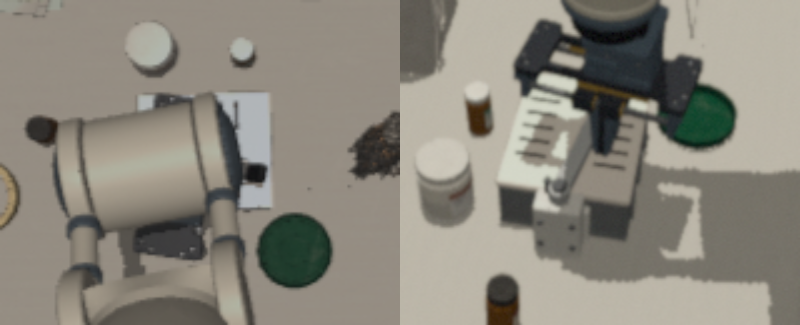

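The picture shows the strap almost across the lid, with the lever still up and its tip at about (256,172). The finger is on the robot-facing side of the strap. Next I'll push the strap to its stop.

```bash
python3 - <<'E'
from h import *
print(bot.move_straight(pose(0,.08,.026,.081),quat(0,-1),rate=.08,force_limit=15))
print(bot.move_straight(pose(0,.08,.008,.081),rate=.04,force_limit=12),bot.read_eef_pos(),pose(0,.08,.0225,.081),np.round(bot.read_contact_force(),1))
bot.pause(.3)
bot.move_straight(pose(0,.08,.05,.081),rate=.12)
bot.move_straight(pose(0,.08,.05,.19),rate=.2)
bot.move_straight(pose(-.0,.08,.16,.22),rate=.25)
print(bot.read_time_s(),bot.read_eef_pos())
im,P=cloud("top");im2,P2=cloud("side");np.savez("s1.npz",im=im,P=P,im2=im2,P2=P2)
a=cv2.resize(im[205:285,230:330],(400,320),interpolation=cv2.INTER_CUBIC);b=cv2.resize(im2[250:370,250:400],(400,320),interpolation=cv2.INTER_CUBIC)
cv2.imwrite("pics/m2.png",np.hstack([a,b])[:,:,::-1])
E
```

```text
False
True [0.51482567 0.15337731 0.27129761] [0.5092653 0.1533244 0.272    ] [-2.3  0.4  0.8]
11.0917 [0.37174792 0.15033823 0.4104784 ]
```

View pics/m2.png

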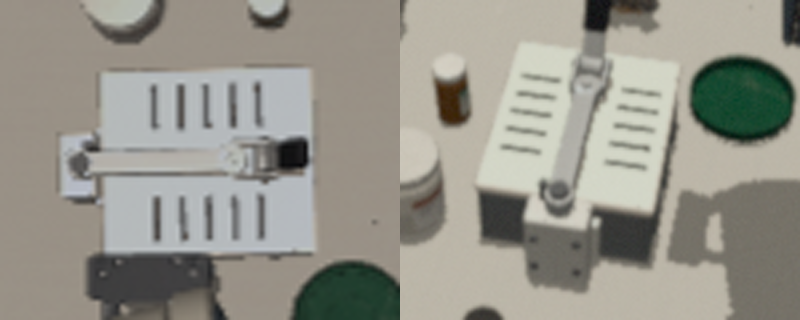

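The strap is parallel to the lid's edges, running from the pivot at (79,163) to the end screw at (236,158). The lever is still up, with its tip at (305,153). Next I'll push the lever over along its arc.

```bash
python3 - <<'E'
from h import *
q=quat(0,-1)
bot.move_to(pose(0,.10,.02,.24),q)
s=pose(0,.11,0,.20);bot.move_straight(s,rate=.2)
p=lev(1.134,.058);p[1]+=.018
print(bot.move_straight(p,rate=.12,force_limit=15),bot.read_eef_pos(),p)
for phi in np.linspace(1.134,0.05,9):
    h=bot.move_straight(lev(phi,.060),rate=.08,force_limit=50)
    print(round(phi,2),h,np.round(bot.read_contact_force(),1),round(bot.read_time_s(),2))
    if h:break
if not h:
    e=lev(0,.060,-.008);print(bot.move_straight(e,rate=.03,force_limit=45),bot.read_eef_pos()-e,np.round(bot.read_contact_force(),1))
bot.pause(.3)
p=bot.read_eef_pos();bot.move_straight(p+[0,0,.08],rate=.15)
bot.move_straight(p+[-.17,0,.12],rate=.25)
print(bot.read_time_s())
im,P=cloud("top");im2,P2=cloud("side")
a=cv2.resize(im[205:285,240:340],(400,320),interpolation=cv2.INTER_CUBIC);b=cv2.resize(im2[230:366,250:420],(400,320),interpolation=cv2.INTER_CUBIC)
cv2.imwrite("pics/m3.png",np.hstack([a,b])[:,:,::-1])
s=P[205:285,240:340];m=(im[205:285,240:340].max(-1)<60)&(abs(s[...,0]-.534)<.014)&(s[...,1]<.07)&(s[...,1]>.0)&(s[...,2]>.075)
g=s[m];print(len(g),np.polyfit(g[:,1],g[:,2],1) if len(g)>3 else 0,np.median(g,0))
E
```

```text
False [0.53326792 0.10849548 0.33577341] [0.5331579  0.1082821  0.33488119]
1.13 False [ 0.2 -0.8  0.6] 13.21
1.0 False [ 0.1 -0.  -0.4] 13.46
0.86 False [-0.2  0.5  0.6] 13.71
0.73 False [ 0.6 -0.6  0.1] 13.96
0.59 False [ 0.6 -0.4  0.1] 14.21
0.46 False [ 1.4 -0.5 -0.1] 14.46
0.32 False [-0.2  0.6  0.7] 14.71
0.19 False [0.4 0.8 0.9] 14.96
0.05 False [ 0.1  0.  -0.4] 15.21
True [0.00035023 0.00014306 0.00648913] [-9.9 -0.2 42.8]
17.3583
86 [0.01677738 0.09341669] [0.53364805 0.04258684 0.09423719]
```

View pics/m3.png

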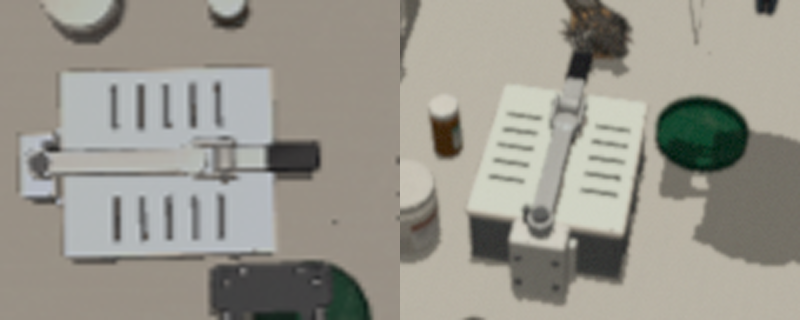

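The lever lies level in line with the strap, with its grip at about (270–318,157). Its top measures 94 mm high with a slope of 0.017 rad, so it's at its stop. The strap is square across the lid, the lid is seated, and the robot is clear.

```bash
python3 -c "
from rig import bot
print(bot.job_done())"
```

```text
the job is handed in; nothing more can be done
None
```

The lid is clamped and the job is handed in: the strap is at its stop square across the lid, the cam lever is fully down and level, and the robot is clear; the foot's force on the lid was not measured directly, and no verdict was returned.

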